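# Show two sides of a stone bead to the side viewer

## Task

Take the scoop by its handle and tip its stone bead into the dished plate without touching the bead, then stand the scoop back on the bench, upright and clear of the viewer. Lift the plate level by its bar and hold the bead at the viewer's focus for a moment with the plate's tab still pointing sideways as you found it; then, there in the air, turn the plate level through a quarter turn until the tab points straight at the lens, the bead staying in the middle. Finish holding the plate there, still and unsupported by anything else, and leave everything else on the bench alone.

Things in the scene. Friction and masses are not known exactly. Their poses are not given: they have to be found in the camera images.
- viewer: Fixed grey side-viewing viewer. Origin on the bench under the centre of its white stage disc (90 mm across, top 14 mm high); z up, +x from stage to lens. Base plate 12 mm high, x -70 to 330, y -70 to 70 mm. Level lens tube (radius 34 mm, axis 115 mm high) with front glass at x 119 mm facing -x; pillar and camera box behind it reach x 325 mm, 149 mm high.
- focus (a point): The viewer's focus, where the bead's centre is to be held: on the lens axis, straight above the centre of the white stage disc, 115 mm above the bench, about 119 mm in front of the lens glass. Good focus: about 20 mm sideways or in height.
- dish: Loose dished grey metal plate, about 160 g: a shallow cone 110 mm across, rim 23 mm high, tiny flat inner floor 7 mm above its underside, 60 mm round foot. Origin at the centre of the underside, z up, +x to its flat tab. A bead at rest in it is in the middle, centre about 19 mm above the origin. It can be entered from +y and -y; thin wires rise from the rim at x +52 and -52 mm to the bar.
- dish_bar (a point): Centre of the plate's bar, 88 mm straight above the plate's origin. The bar is 64 mm long along the plate's x, 12 mm wide (y) and 14 mm high: pinch it from above across y.
- dish_tab (a point): Outer end of the plate's flat tab (20 mm wide), at x 76 mm, z 20 mm in the plate's frame. At the start the tab points roughly along the viewer's -y, a quarter turn (counter-clockwise from above) short of pointing at the lens.
- scoop: Loose steel scoop, about 120 g, standing on its walls and a rear foot. Origin on its underside below the bowl's middle, z up, +x to its open mouth, handle to -x. Bowl 36 mm wide, x -25 to 26 mm, side walls 27 mm high. The floor rises 12 degrees to the mouth (6 mm high at the back, 16 mm at the lip): the bead stays at the back while level and rolls out when the mouth is tipped down about 40 degrees.
- scoop_grip (a point): On the centre line of the scoop's black handle bar, at x -75, z 34 mm in its frame: pinch here from above, across y. The bar spans x -135 to -25 mm, 14 mm wide, 16 mm high; rear foot plate 34 mm wide at x -128 mm.
- scoop_lip (a point): Middle of the scoop's mouth lip, x 26 mm, z 16 mm in the scoop's frame; the mouth's side walls reach down from there to z 0.
- bead_center (a point): Centre of the loose polished stone bead, a ball 24 mm across, 20 g. It starts lying in the scoop's bowl against the back wall.
- petri: Bystander, to be left alone: a low open glass dish, 80 mm across, 16 mm high, beside the plate. Origin at the centre of its underside.
- tin: Bystander, to be left alone: a low round closed sample tin, 38 mm across, 22 mm high, beside the scoop. Origin at the centre of its underside.
- tweezers: Bystander, to be left alone: steel tweezers lying flat, 120 mm long, beside the viewer's base. Origin at the centre of its underside.
- loupe: Bystander, to be left alone: a black-rimmed hand magnifier lying flat, lens ring 72 mm across, handle reaching 170 mm from the ring's centre, where its origin lies.
- reagent: Bystander, to be left alone: an amber bottle, 48 mm across, 100 mm high. Origin at the centre of its underside.
- slidebox: Bystander, to be left alone: a small wooden open box with dividers, 100 x 80 x 30 mm. Origin at the centre of its underside.
- bead: The bead's body (origin turns as it rolls; use bead_center).
Mind the look-alikes: they are no part of the job. Of the things that look like the scoop, take the one that is farthest from the robot's base at the start.

How it is judged:
By the outcome, as a careful person would: the job done as asked, in the order asked, and still so for the second after the job is handed in, while the arm keeps its last pose, push and grip.
It also fails if it takes over 67 s, if anything falls off the work surface, if the arm or the gripper's body presses on something with over 40 N, if the wrist force passes 120 N, or if a joint passes its speed limit or range.

## Robot

A 6-joint arm with a two-finger parallel gripper is mounted at the origin on the work surface. World frame = base frame: x ahead of the robot, y to its left, z up, the work surface at z = 0. Lengths are in m, angles in rad, forces in N, time in s.
With the tool pointing down it reaches from about 0.2 to 0.875 m from the base axis. Payload 3.4 kg.
Tool frame: the origin (TCP) lies between the finger pads; the fingertips stand 11 mm ahead of it and the grasp point (between the pads) lies 8 mm behind it; z points along the fingers, y is the line along which they close (so a half turn about z gives the same grasp; the last joint's range is limited). The gripper opens to 94 mm and grips with 3 to 60 N. Pads are 16 mm wide; open, the fingers measure 119 mm over their backs; the gripper's body (75 mm by 177 mm) begins 78 mm behind the grasp point.
Start: joints at [1.226, 0.276, 1.505, -0, 1.361, -0.121], TCP at [0.128, 0.561, 0.216] pointing down, gripper open.
Joint ranges: [-2.89, 2.89], [-0.75, 2.08], [0.22, 2.7], [-1.18, 4.32], [0.11, 2.71], [-2.7, 2.7]. Speed limits (rad/s): [2.57, 2.57, 3.14, 3.14, 3.14, 3.14].

## Interface

Orientations are given as a 3x3 rotation matrix whose columns are the frame's x, y, z axes.
In Python, from bench import manip gives the robot as it stands.
- The arm moves only by the shell command python3 -m handwheel 'ROWS' [OPENING] [FORCE]. ROWS is text: rows parted by semicolons, each of 6 numbers parted by spaces: the shift along the tool's x, y, z in mm, then the turn, a rotation vector about the tool's x, y, z in degrees. A call has 1 to 5 rows; each row shifts and turns the commanded pose from where the row before left it, along the tool's axes as they then stand; what a row does not reach is not made up. A row lasts 1/8 s, in which the tool goes at most 62.5 mm and 10.7 degrees, less where a joint would pass 70% of its speed; a pose out of reach is approached as far as the arm can. A call is refused whole if a number of a shift passes 62.5 or a number of a turn 10.7, either way. A call with a gripper value outside its range is refused whole. OPENING is the closure, from 0 (fully open) to 1 (shut), set as the call begins (- or left out, the last holds). The fingers move at their own pace and stop on an object; FORCE is the grip in N (left out, the last holds). Time passes only in rows, so rows that do not move let the fingers close. It gives the time, the measured TCP pose, the force, the opening and the grip force at its end, in the units of the state.
- manip.get_obs(): the state, without advancing time (a new reading comes with each control period).
- manip.read_camera(name): name is "side" or "top" or "wrist"; returns the picture (420x560x3 uint8, red, green, blue); there is no depth.
- manip.camera_model(name): a dict with "intrinsics" (3x3 intrinsics, pixels), "view" (4x4, takes a point from world to camera coordinates). Camera axes: x right, y down, z forward; pixel columns grow to the right and rows downward; lengths in m; the calibration is good to about 2 mm. A picture is of the moment at which its call begins: read the wrist's pose just before it. camera_model takes no time and is no camera call; for the wrist camera it gives the pose at the moment of the call.
- manip.sign_off(): hands the job in; it is judged then, once.
The state is a dict: "time": time; "qpos": joint angles; "dq": joint speeds; "joint_torque": joint torques, N m; "ee_pos": TCP position; "orientation": TCP orientation; "wrist_force": force on the tool from outside, world axes, zero at the start; "wrist_torque": the same for the moment, N m; "opening": opening from 0.0 (shut) to 1.0 (fully open); "grip_force": force on a finger pad.
Only numpy, scipy, OpenCV 4.12 (cv2) and the standard library are available. Lean on these libraries where they do the work, as an engineer would, in place of code of your own. Each camera call takes 0.05 s, during which the arm holds its last target. There are 200 camera calls.

## Working session

There is one attempt and no reset: what is moved stays moved. The work goes in short steps, Python scripts to look and compute and a shell command to move; the robot and the scene stay as the last step left them, time stands still between calls to the robot, and variables do not carry over. Pictures are saved under pics/ and viewed, at most 11 in all, crops included, and the job is handed in when it is done.

```bash
mkdir -p pics; ls; python3 - <<'E'
from bench import manip
import cv2,numpy as np
np.set_printoptions(precision=4,suppress=True)
for n in("top","side"):
    im=manip.read_camera(n); cv2.imwrite(f"pics/{n}0.png",im[:,:,::-1])
    print(n,manip.camera_model(n))
o=manip.get_obs();print(o)
E
```

```text
pics
top {'intrinsics': array([[387.0229,   0.    , 284.3855],
       [  0.    , 387.0229, 213.04  ],
       [  0.    ,   0.    ,   1.    ]]), 'view': array([[-0.0127, -0.9999,  0.0086, -0.0889],
       [-0.9945,  0.0117, -0.104 ,  0.4836],
       [ 0.1039, -0.0098, -0.9945,  0.9839],
       [ 0.    ,  0.    ,  0.    ,  1.    ]])}
side {'intrinsics': array([[413.3104,   0.    , 274.3322],
       [  0.    , 413.3104, 209.0941],
       [  0.    ,   0.    ,   1.    ]]), 'view': array([[ 0.8966, -0.4424, -0.0192, -0.4695],
       [-0.3174, -0.6118, -0.7246,  0.1937],
       [ 0.3088,  0.6558, -0.6889,  0.8819],
       [ 0.    ,  0.    ,  0.    ,  1.    ]])}
{'time': 0.1, 'qpos': array([ 1.226 ,  0.2765,  1.506 , -0.    ,  1.3607, -0.121 ]), 'dq': array([-0.0012, -0.0014, -0.0027, -0.0001, -0.0006, -0.0002]), 'joint_torque': array([  0.0015, -40.5463, -23.7778,   0.0704,   0.0298,  -0.    ]), 'ee_pos': array([0.1275, 0.5602, 0.2157]), 'orientation': array([[-0.9751,  0.2219, -0.0005],
       [ 0.2219,  0.9751, -0.0014],
       [ 0.0002, -0.0015, -1.    ]]), 'wrist_force': array([-0.3376,  0.0597, -0.1207]), 'wrist_torque': array([ 0.0143, -0.0221, -0.0006]), 'grip_force': 0.0, 'opening': 0.9993063606058737}
```

View pics/top0.png

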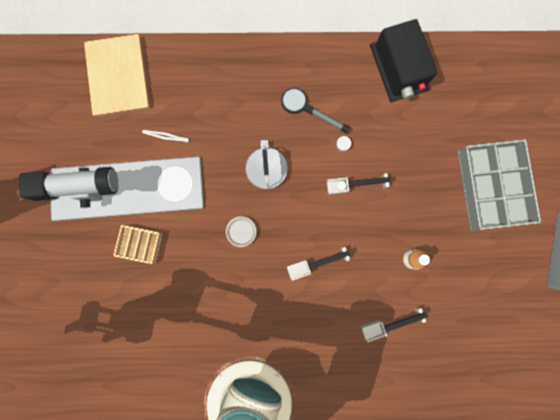

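View pics/side0.png

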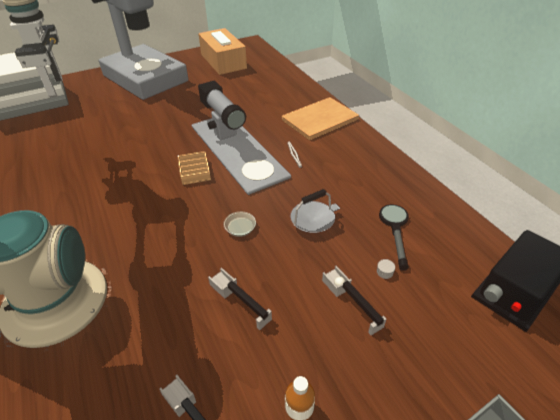

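Top view: three scoops: A (358,184), B (318,263), C (393,325). The plate is at (266,167) with its tab up at (265,145), the petri at (241,231), the tin at (344,143) and the stage at (175,184). I'll measure these and take one close crop of A plus the plate.

```bash
cat > h.py <<'E'
from bench import manip
import cv2,numpy as np
np.set_printoptions(precision=4,suppress=True)
def p2w(n,u,v,z,m=None):
    m=m or manip.camera_model(n);K=m["intrinsics"];V=m["view"];R=V[:3,:3];c=-R.T@V[:3,3]
    d=R.T@np.linalg.solve(K,[u,v,1]);return c+d*(z-c[2])/d[2]
def w2p(n,p,m=None):
    m=m or manip.camera_model(n);q=m["view"][:3,:3]@np.array(p)+m["view"][:3,3];q=m["intrinsics"]@q;return q[:2]/q[2]
def crop(im,x0,y0,x1,y1,f,name):
    cv2.imwrite(name,cv2.resize(im[y0:y1,x0:x1,::-1],None,fx=f,fy=f,interpolation=cv2.INTER_CUBIC))
E
python3 - <<'E'
from h import *
for k,u,v,z in(("A",340,186,.02),("Aend",388,181,.02),("B",299,270,.02),("C",374,332,.02),("stage",175,184,.014),("lens",112,181,.115),("dish",266,168,.02),("tab",265,145,.02)):
    w=p2w("top",u,v,z);print(k,w,np.hypot(*w[:2]))
im=cv2.imread("pics/top0.png")[:,:,::-1]
crop(im,235,130,400,215,4.8,"pics/c1.png")
E
```

```text
A [ 0.5532 -0.2429  0.02  ] 0.6041670697244342
Aend [ 0.5652 -0.3707  0.02  ] 0.6759168164194764
B [ 0.3346 -0.1307  0.02  ] 0.3592397508223824
C [ 0.1758 -0.3191  0.02  ] 0.36436929079739677
stage [0.5645 0.1943 0.014 ] 0.5970047973680663
lens [0.5548 0.3167 0.115 ] 0.6388562708598101
dish [ 0.6038 -0.0476  0.02  ] 0.6056419148268111
tab [ 0.6663 -0.0454  0.02  ] 0.6678629526937572
```

View pics/c1.png

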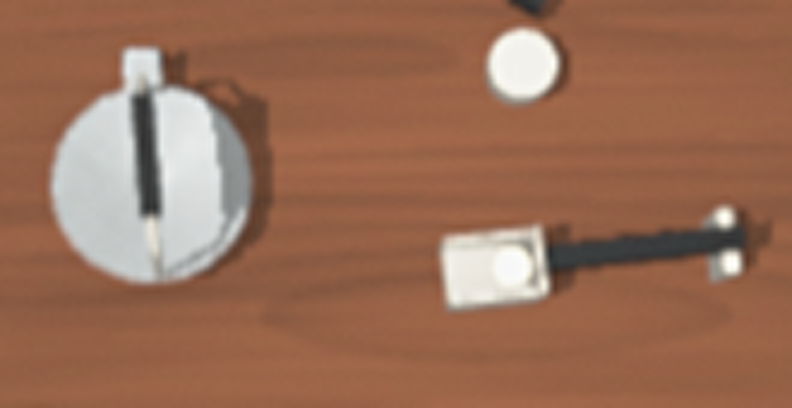

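A carries the bead (crop (512,266), i.e. pixel (342,185)) and is also the farthest from the base, so A is the scoop. The plate's bar runs along its tab, and its -y side faces the scoop's mouth. Next I'll compute the poses.

```bash
python3 - <<'E'
from h import *
c=lambda x,y:(235+x/4.8-.4,130+y/4.8-.4)
P=lambda x,y,z:p2w("top",*c(x,y),z)
a=P(552,256,.042);b=P(742,237,.042);d=(a-b)[:2];L=np.linalg.norm(d);d/=L
print("bar",a,b,L,"yaw",np.degrees(np.arctan2(d[1],d[0])))
print("bead",P(512,266,.022)); print("grip from bar",(b+a)[:2]/2+d*.005, a[:2]-d*.05)
bd=P(512,266,.022)
m0,m1=P(441,240,.027),P(449,309,.027);print("mouth",(m0+m1)/2, np.linalg.norm(m0-m1))
print("dish bar ends",P(141,95,.095),P(150,214,.095),"tab",P(141,48,.02),"dish c",P(151,185,.023))
e=[p2w("top",u,v,.012) for u,v in((51,171),(202,157),(203,208),(54,220))]
print(e, np.degrees(np.arctan2(*(e[0]-e[1])[[1,0]])),np.degrees(np.arctan2(*(e[3]-e[2])[[1,0]])))
print("lens rear..",p2w("top",60,184,.149),p2w("top",100,181,.149))
E
```

```text
bar [ 0.5571 -0.2645  0.042 ] [ 0.5664 -0.3677  0.042 ] 0.10361888492319501 yaw 95.13396628832218
bead [ 0.5555 -0.246   0.022 ]
grip from bar [ 0.5613 -0.3112] [ 0.5616 -0.3143]
mouth [ 0.5503 -0.2083  0.027 ] 0.03841801164543546
dish bar ends [ 0.6338 -0.0457  0.095 ] [ 0.5715 -0.0498  0.095 ] tab [ 0.6811 -0.0427  0.02  ] dish c [ 0.6027 -0.0478  0.023 ]
[array([0.6036, 0.5244, 0.012 ]), array([0.6374, 0.1239, 0.012 ]), array([0.4998, 0.12  , 0.012 ]), array([0.4726, 0.5101, 0.012 ])] 94.82664022421665 93.98474624262887
lens rear.. [0.5426 0.4204 0.149 ] [0.5486 0.3292 0.149 ]
```

```bash
cat >> h.py <<'E'
from scipy.spatial.transform import Rotation as Ro
def tgt(pos,yaw,pitch=0):  # tool down, tool x at yaw(deg); pitch = mouth-down (about scoop y)
    c,s=np.cos(np.radians(yaw)),np.sin(np.radians(yaw))
    B=np.array([[c,s,0],[s,-c,0],[0,0,-1.]])
    return np.array(pos),B@Ro.from_rotvec([0,-np.radians(pitch),0]).as_matrix()
def diff(p,R):
    o=manip.get_obs();R0=o["orientation"]
    print("t",round(o["time"],2),"shift mm",R0.T@(p-o["ee_pos"])*1e3,"turn deg",np.degrees(Ro.from_matrix(R0.T@R).as_rotvec()),"q",o["qpos"])
E
s='-34 -42 3 0 0 0'
python3 -m handwheel '-34 -42 3 0 0 0;-34 -42 3 0 0 0;-34 -42 3 0 0 0;-34 -42 3 0 0 0;-34 -42 3 0 0 0' 0.35 20
python3 -m handwheel '-34 -42 3 0 0 0;-34 -42 3 0 0 0;-34 -42 3 0 0 0;-34 -42 3 0 0 0;-34 -42 3 0 0 0'
python3 -m handwheel '-34 -42 3 0 0 0;-34 -42 3 0 0 0;-34 -42 3 0 0 0;-34 -42 3 0 0 0;-34 -42 3 0 0 0'
python3 -m handwheel '-34 -42 3 0 0 0;-34 -42 3 0 0 0;-34 -42 3 0 0 0;0 0 0 0 0 10;0 0 0 0 0 10'
python3 -m handwheel '0 0 0 0 0 10;0 0 0 0 0 10;0 0 0 0 0 10;0 0 0 0 0 10;0 0 0 0 0 10'
python3 -c "
from h import *
diff(*tgt([.5615,-.313,.12],95.1))
o=manip.get_obs();print(o['opening']);m=manip.camera_model('wrist');cv2.imwrite('pics/w1.png',manip.read_camera('wrist')[:,:,::-1]);np.save('w1',m)"
```

```text
time: 0.72
ee_pos: [0.2471, 0.3165, 0.2012]
orientation: [[-0.975, 0.221, 0.0], [0.221, 0.975, -0.0], [-0.0, -0.0, -1.0]]
wrist_force: [0.0, -0.8, -0.3]
opening: 0.653
grip_force: 0.0
time: 1.35
ee_pos: [0.3663, 0.0741, 0.1863]
orientation: [[-0.975, 0.222, 0.0], [0.222, 0.975, 0.0], [-0.0, 0.0, -1.0]]
wrist_force: [0.3, -0.2, -1.2]
opening: 0.652
grip_force: 0.0
time: 1.98
ee_pos: [0.4854, -0.1684, 0.171]
orientation: [[-0.975, 0.223, -0.0], [0.223, 0.975, 0.001], [0.0, 0.001, -1.0]]
wrist_force: [0.0, 0.8, -0.1]
opening: 0.652
grip_force: 0.0
time: 2.6
ee_pos: [0.5563, -0.3129, 0.1611]
orientation: [[-0.837, 0.548, -0.002], [0.548, 0.837, 0.001], [0.002, 0.0, -1.0]]
wrist_force: [-0.2, -0.1, -0.4]
opening: 0.649
grip_force: 0.0
time: 3.22
ee_pos: [0.5563, -0.3121, 0.1619]
orientation: [[-0.119, 0.993, -0.001], [0.993, 0.119, 0.001], [0.001, -0.001, -1.0]]
wrist_force: [-0.6, -0.5, -0.1]
opening: 0.651
grip_force: 0.0
t 3.23 shift mm [-1.5831  5.1207 41.8457] turn deg [-0.0499 -0.0503  1.7457] q [-0.6203  0.4026  1.4496  0.0001  1.2906 -0.7398]
0.6513939298765344
```

View pics/w1.png

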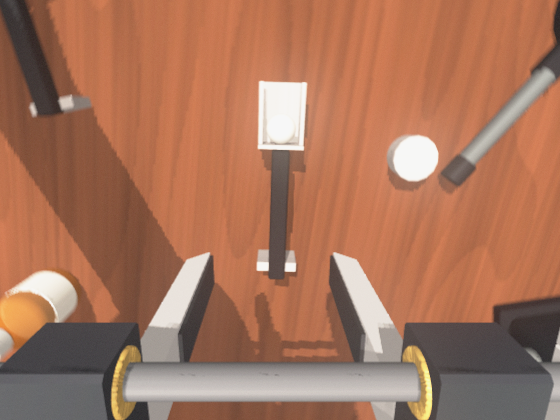

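The wrist picture shows the right scoop. Its bar top runs from (280,152) to (277,278) and the bead sits in the bowl at (281,129). The tin and loupe are clear to the right.

```bash
python3 -c "
from h import *
m=np.load('w1.npy',allow_pickle=True).item()
a=p2w('w',280,152,.042,m);b=p2w('w',277,278,.042,m);d=(a-b)[:2];L=np.linalg.norm(d);d/=L
y=np.degrees(np.arctan2(d[1],d[0]));g=a[:2]-d*.05
print(a,b,L,y,g,p2w('w',281,129,.022,m))
diff(*tgt([*g,.026],y))"
```

```text
[ 0.5567 -0.2625  0.042 ] [ 0.5676 -0.369   0.042 ] 0.1070571522560622 95.84291620782187 [ 0.5618 -0.3122] [ 0.5559 -0.2462  0.022 ]
t 3.27 shift mm [ -0.9451   5.4682 135.8202] turn deg [-0.0423 -0.0545  0.7996] q [-0.6203  0.4027  1.4496  0.0002  1.2906 -0.7363]
```

```bash

python3 -m handwheel '-1 5.5 16 0 0 0.8;0 0 35 0 0 0;0 0 35 0 0 0;0 0 30 0 0 0;0 0 19 0 0 0'
python3 -m handwheel '0 0 0 0 0 0;0 0 0 0 0 0;0 0 0 0 0 0;0 0 0 0 0 0;0 0 0 0 0 0' 1 40
python3 -m handwheel '0 0 -10 0 0 0;0 0 -20 0 0 0;0 0 -30 0 0 0;0 0 -30 0 0 0;0 0 -20 0 0 0'
python3 -c "
from h import *
diff(*tgt([*(np.array([.6027,-.0478])),.13],95.8))
m=manip.camera_model('wrist');im=manip.read_camera('wrist');np.save('w2',m);crop(im,140,0,420,210,2.8,'pics/w2.png')"
```

```text
time: 3.9
ee_pos: [0.561, -0.3115, 0.0242]
orientation: [[-0.114, 0.994, -0.003], [0.994, 0.114, 0.002], [0.003, -0.003, -1.0]]
wrist_force: [-0.5, -0.4, 0.2]
opening: 0.647
grip_force: 0.0
time: 4.53
ee_pos: [0.5624, -0.3127, 0.028]
orientation: [[-0.111, 0.994, 0.001], [0.994, 0.111, -0.0], [-0.001, 0.001, -1.0]]
wrist_force: [-1.0, 0.2, 1.5]
opening: 0.154
grip_force: 0.9
time: 5.15
ee_pos: [0.5626, -0.3129, 0.1396]
orientation: [[-0.111, 0.994, 0.002], [0.994, 0.111, -0.001], [-0.001, 0.002, -1.0]]
wrist_force: [-0.9, -0.6, -2.2]
opening: 0.142
grip_force: 40.0
t 5.15 shift mm [259.0106  69.2977   9.3689] turn deg [0.0987 0.0824 0.5821] q [-0.6156  0.4245  1.4711  0.0001  1.2437 -0.727 ]
```

View pics/w2.png

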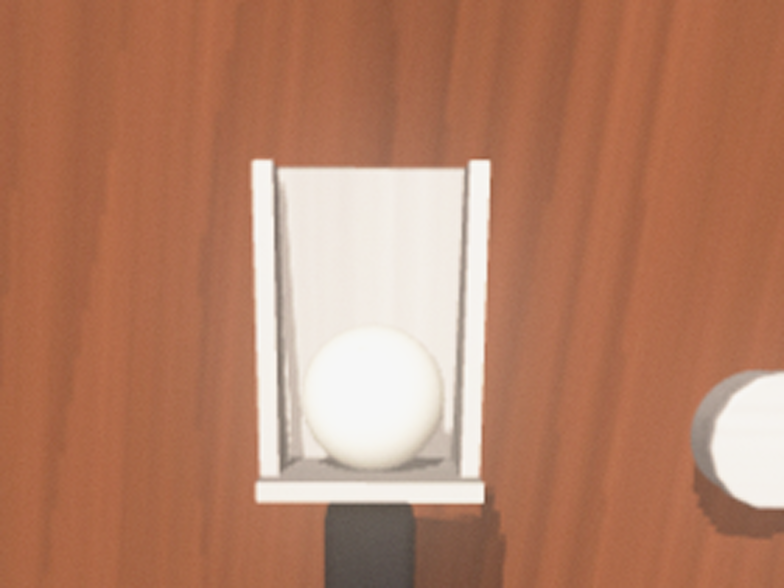

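The scoop is held, with the bead still at the back of the bowl: crop (372,397). The lip corners are at crop (278,168) and (466,168). I'll check where the lip is relative to the TCP and work out the approach.

```bash
python3 -c "
from h import *
m=np.load('w2.npy',allow_pickle=True).item();o=manip.get_obs()
R=o['orientation']
for z in(.1286,):
  l=p2w('w',140+372/2.8,168/2.8,z,m);print(l,R.T@(l-o['ee_pos']))
V=m['view'];c=-V[:3,:3].T@V[:3,3];print('cam in tool',R.T@(c-o['ee_pos']))
diff(*tgt([.6146,-.1662,.09],95.8))"
```

```text
[ 0.5515 -0.2105  0.1286] [ 0.104  -0.0008  0.0132]
cam in tool [ 0.0834 -0.001  -0.1665]
t 5.2 shift mm [141.14    66.6188  51.9292] turn deg [0.2879 0.2456 0.5841] q [-0.6155  0.4224  1.468   0.0001  1.2446 -0.727 ]
```

```bash

python3 -m handwheel '5 2.4 1 0 0 0.6;12 5.7 3 0 0 0;19 9 7 0 0 0;24 11.3 9 0 0 0;25 12 10 0 0 0'
python3 -m handwheel '22 10.4 9 0 0 0;17 8 7 0 0 0;11 5 4 0 0 0;6 2.8 2 0 0 0;0 0 0 0 0 0'
python3 -m handwheel '0.4 -4 0 0 -2.5 0;1.3 -0 -8.8 0 -5 0;1.3 0 -8.8 0 -5 0;0 0 0 0 0 0' >/dev/null && echo done
python3 -c "
from h import *
diff(*tgt([.6146,-.1662,.09],95.8))
o=manip.get_obs();l=o['ee_pos']+o['orientation']@np.array([.102,0,.012]);print('lip',l,'dish rel',l-[.6027,-.0478,0])
m=manip.camera_model('wrist');im=manip.read_camera('wrist');crop(im,0,0,560,420,1.4,'pics/w3.png')"
```

```text
time: 5.82
ee_pos: [0.5937, -0.2214, 0.1058]
orientation: [[-0.101, 0.995, -0.002], [0.995, 0.101, 0.002], [0.002, -0.001, -1.0]]
wrist_force: [0.1, 0.1, -1.5]
opening: 0.147
grip_force: 40.0
time: 6.45
ee_pos: [0.6143, -0.1655, 0.0854]
orientation: [[-0.101, 0.995, 0.0], [0.995, 0.101, -0.0], [-0.0, -0.0, -1.0]]
wrist_force: [-0.5, 0.2, -1.1]
opening: 0.144
grip_force: 40.0
done
t 6.95 shift mm [-2.9439  4.1163 14.5383] turn deg [ 0.0655 12.4891  0.0806] q [-0.2455  0.4104  1.6182 -0.2363  1.0489 -0.2365]
lip [ 0.6    -0.0642  0.0698] dish rel [-0.0027 -0.0164  0.0698]
```

View pics/w3.png

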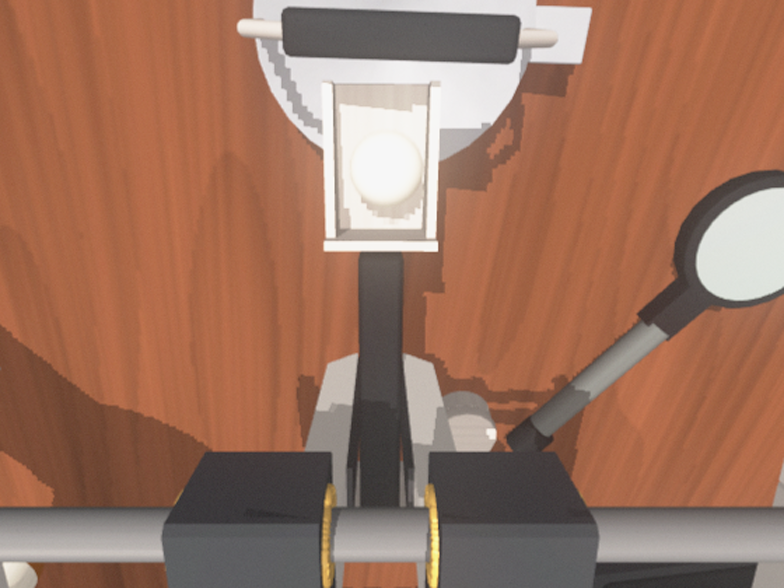

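The plate is ahead of the mouth, with the bar from (283,35) to (520,35). The bead is at (386,168), starting to roll forward, and the mouth is within the rim. I'll lower to pouring height and tip.

```bash

python3 -m handwheel '2 1.5 11 0 0 0;3 1.5 12 0 0 0;1.3 0 -8.8 0 -5 0;1.3 0 -8.8 0 -5 0;1.3 0 -8.8 0 -5 0'
python3 -m handwheel '1.3 0 -8.8 0 -5 0;1.3 0 -8.8 0 -5 0;1.3 0 -8.8 0 -5 0;1.3 0 -8.8 0 -5 0;0 0 0 0 0 0'
python3 -m handwheel '0 0 0 0 0 0;0 0 0 0 0 0;0 0 0 0 0 0;0 0 0 0 0 0'
python3 -c "
from h import *
diff(*tgt([.6146,-.1662,.09],95.8))
o=manip.get_obs();l=o['ee_pos']+o['orientation']@np.array([.102,0,.012]);print('lip',l,'dish rel',l-[.6027,-.0478,0])
a=manip.read_camera('wrist');b=manip.read_camera('side')
cv2.imwrite('pics/p4.png',np.hstack([cv2.resize(a[0:300,110:450],(400,353)),cv2.resize(b[140:280,250:409],(400,353))])[:,:,::-1])"
```

```text
time: 7.62
ee_pos: [0.6113, -0.1503, 0.102]
orientation: [[-0.088, 0.995, 0.045], [0.882, 0.099, -0.461], [-0.463, -0.001, -0.886]]
wrist_force: [-0.5, -0.0, -0.7]
opening: 0.146
grip_force: 40.0
time: 8.25
ee_pos: [0.6087, -0.1243, 0.1262]
orientation: [[-0.073, 0.995, 0.073], [0.673, 0.103, -0.732], [-0.736, -0.004, -0.677]]
wrist_force: [-0.1, 0.2, -0.8]
opening: 0.147
grip_force: 40.0
time: 8.75
ee_pos: [0.6091, -0.126, 0.1292]
orientation: [[-0.067, 0.995, 0.074], [0.673, 0.1, -0.733], [-0.737, 0.001, -0.676]]
wrist_force: [0.2, 0.9, -1.3]
opening: 0.146
grip_force: 40.0
t 8.75 shift mm [ 1.4659  1.4629 56.3476] turn deg [ 0.0039 47.4805 -0.0829] q [ 0.1403  0.4965  1.731  -0.9266  1.1708  0.538 ]
lip [ 0.6031 -0.0662  0.0459] dish rel [ 0.0004 -0.0184  0.0459]
```

View pics/p4.png

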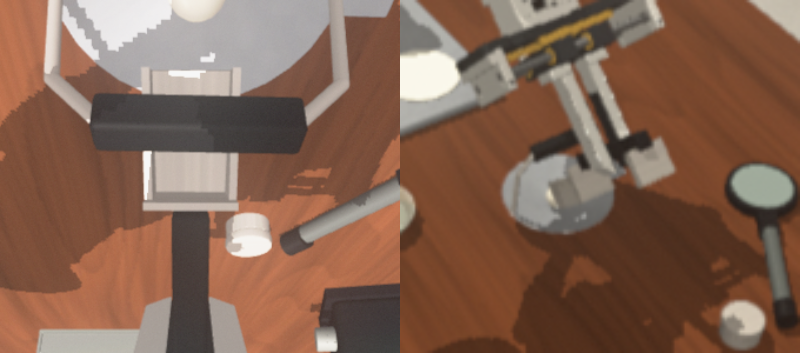

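The bead lies in the middle of the plate (left crop (195,5)) and the scoop is empty. I'll back out and level the scoop.

```bash

python3 -m handwheel '-21 0 8 0 0 0;-21 0 8 0 0 0;-0.4 0 16.8 0 9.5 0;-0.4 0 16.8 0 9.5 0;-0.4 0 16.8 0 9.5 0'
python3 -m handwheel '-0.4 0 16.8 0 9.5 0;-0.4 0 16.8 0 9.5 0;-30 -10 0 0 0 0;-40 -15 0 0 0 0;0 0 0 0 0 0'
python3 -c "
from h import *
diff(*tgt([.5626,-.3125,.0285],96.4))"
```

```text
time: 9.48
ee_pos: [0.6166, -0.1989, 0.1124]
orientation: [[-0.095, 0.995, 0.035], [0.942, 0.101, -0.321], [-0.323, 0.003, -0.946]]
wrist_force: [-0.9, 0.0, -2.1]
opening: 0.15
grip_force: 40.0
time: 10.1
ee_pos: [0.5979, -0.2833, 0.0788]
orientation: [[-0.096, 0.995, 0.0], [0.995, 0.096, -0.003], [-0.003, -0.0, -1.0]]
wrist_force: [-0.6, 0.7, -1.5]
opening: 0.15
grip_force: 40.0
t 10.1 shift mm [-25.489  -37.933   50.4217] turn deg [-0.0091  0.1663 -0.8717] q [-0.5462  0.498   1.5067 -0.0027  1.1352 -0.6416]
```

```bash

python3 -m handwheel '-12 -19 0 0 0 -0.9;-13.5 -19 5 0 0 0;0 0 20 0 0 0;0 0 15 0 0 0;0 0 6 0 0 0'
python3 -m handwheel '0 0 2.5 0 0 0;0 0 2 0 0 0;0 0 0 0 0 0;0 0 0 0 0 0'
python3 -c "
from h import *
diff(*tgt([.5626,-.3125,.0285],96.4))"
```

```text
time: 10.72
ee_pos: [0.5637, -0.3072, 0.031]
orientation: [[-0.116, 0.993, -0.002], [0.993, 0.116, 0.001], [0.001, -0.001, -1.0]]
wrist_force: [-0.2, 0.7, -1.0]
opening: 0.144
grip_force: 40.0
time: 11.22
ee_pos: [0.5647, -0.3077, 0.028]
orientation: [[-0.116, 0.993, 0.001], [0.993, 0.116, -0.0], [-0.0, 0.001, -1.0]]
wrist_force: [-0.9, 0.4, -0.9]
opening: 0.145
grip_force: 40.0
t 11.22 shift mm [-4.5521 -2.693  -0.5166] turn deg [0.0356 0.0259 0.2858] q [-0.607   0.523   1.6083  0.0001  1.0095 -0.7237]
```

```bash

python3 -m handwheel '0 0 0.7 0 0 0;0 0 0.7 0 0 0;0 0 0 0 0 0'
python3 -m handwheel '0 0 0 0 0 0;0 0 0 0 0 0;0 0 0 0 0 0;0 0 0 0 0 0' 0.6 20
python3 -m handwheel '0 0 -20 0 0 0;0 0 -40 0 0 0;0 0 -50 0 0 0;0 0 -50 0 0 0' 0.3
python3 -c "
from h import *
diff(*tgt([.6027,-.0478,.19],3.8))
a=manip.read_camera('wrist');b=manip.read_camera('top')
cv2.imwrite('pics/p5.png',np.hstack([a[:,:,::-1][:300,140:420],cv2.resize(b[100:220,225:409],(500,300),interpolation=cv2.INTER_CUBIC)[:,:,::-1]]))"
```

```text
time: 11.6
ee_pos: [0.5648, -0.3077, 0.028]
orientation: [[-0.116, 0.993, 0.001], [0.993, 0.116, -0.001], [-0.001, 0.001, -1.0]]
wrist_force: [-2.2, 1.7, 7.1]
opening: 0.143
grip_force: 40.0
time: 12.1
ee_pos: [0.5644, -0.3075, 0.026]
orientation: [[-0.116, 0.993, -0.0], [0.993, 0.116, 0.0], [0.0, -0.0, -1.0]]
wrist_force: [-0.3, -0.1, 0.2]
opening: 0.402
grip_force: 0.0
time: 12.6
ee_pos: [0.5643, -0.3074, 0.1874]
orientation: [[-0.116, 0.993, -0.0], [0.993, 0.116, 0.0], [0.0, -0.0, -1.0]]
wrist_force: [0.5, 0.2, 0.2]
opening: 0.701
grip_force: 0.0
t 12.6 shift mm [253.4118  68.3803  -2.4726] turn deg [-0.0345 -0.0028 92.8783] q [-0.6072  0.3936  1.399   0.0001  1.3495 -0.7237]
```

View pics/p5.png

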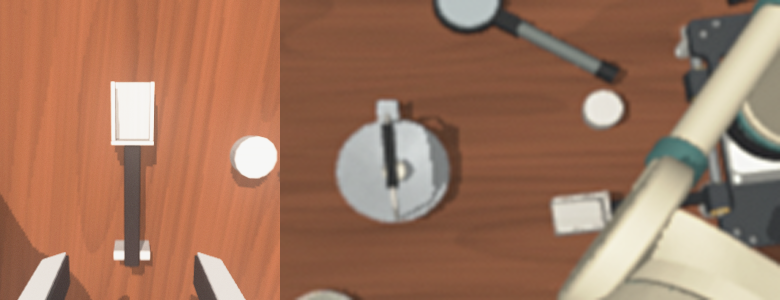

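The scoop stands upright and empty near its old place. The plate is unmoved, with the bead in the middle under the bar. Next is the plate's bar.

```bash

python3 -m handwheel '50.5 13.7 0 0 0 0;50.5 13.7 0 0 0 0;50.5 13.7 0 0 0 0;50.5 13.7 0 0 0 0;51 13.7 0 0 0 0'
python3 -m handwheel '0 0 0 0 0 10.3;0 0 0 0 0 10.3;0 0 0 0 0 10.3;0 0 0 0 0 10.3;0 0 0 0 0 10.3'
python3 -m handwheel '0 0 0 0 0 10.3;0 0 0 0 0 10.3;0 0 0 0 0 10.3;0 0 0 0 0 10.3;0 0 0 0 0 0'
python3 -c "
from h import *
diff(*tgt([.6027,-.0478,.08],3.8))
np.save('w6',manip.camera_model('wrist'));a=manip.read_camera('wrist');cv2.imwrite('pics/w6.png',a[:,:,::-1])"
```

```text
time: 13.32
ee_pos: [0.6027, -0.0467, 0.1853]
orientation: [[-0.116, 0.993, -0.001], [0.993, 0.116, 0.0], [0.0, -0.001, -1.0]]
wrist_force: [0.6, -0.2, 0.4]
opening: 0.699
grip_force: 0.0
time: 13.95
ee_pos: [0.6025, -0.0482, 0.1852]
orientation: [[0.709, 0.705, -0.002], [0.705, -0.709, 0.0], [-0.001, -0.001, -1.0]]
wrist_force: [0.1, 0.1, 0.5]
opening: 0.701
grip_force: 0.0
time: 14.58
ee_pos: [0.6026, -0.0483, 0.1853]
orientation: [[0.997, 0.071, -0.001], [0.071, -0.997, 0.0], [-0.001, -0.0, -1.0]]
wrist_force: [-0.4, 0.1, 0.3]
opening: 0.695
grip_force: 0.0
t 14.57 shift mm [  0.2878  -0.3924 105.3243] turn deg [-0.0273  0.0815  0.2996] q [-0.195   0.339   1.4902  0.0001  1.3139  1.3042]
```

View pics/w6.png

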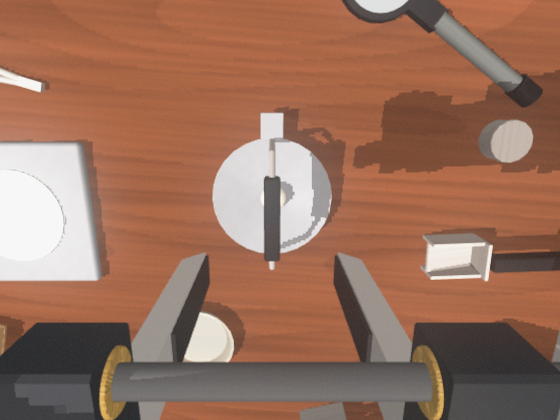

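The wrist view shows the bar top from (272,178) to (272,261), the tab end at (272,114), and the bead under the bar at (273,197).

```bash
python3 -c "
from h import *
m=np.load('w6.npy',allow_pickle=True).item()
a=p2w('w',272,177.5,.095,m);b=p2w('w',272,261.5,.095,m);d=a-b;y=np.degrees(np.arctan2(d[1],d[0]))
print(a,b,np.linalg.norm(d),y,(a+b)/2,'tab',p2w('w',272,114,.02,m),p2w('w',272,196,.019,m))
g=(a+b)/2
diff(*tgt([*g[:2],.080],y))
s=p2w('w',19,215,.014,m);print(s)"
```

```text
[ 0.6359 -0.0458  0.095 ] [ 0.5716 -0.0505  0.095 ] 0.0645104007416718 4.120261062901267 [ 0.6037 -0.0482  0.095 ] tab [ 0.6777 -0.0429  0.02  ] [ 0.6042 -0.0482  0.019 ]
t 14.62 shift mm [  1.1777   0.0144 105.488 ] turn deg [-0.0247  0.0666  0.0343] q [-0.195   0.3389  1.4899  0.0001  1.314   1.3033]
[0.567  0.1925 0.014 ]
```

```bash

python3 -m handwheel '1.2 0 20 0 0 0;0 0 30 0 0 0;0 0 30 0 0 0;0 0 17 0 0 0;0 0 8.5 0 0 0'
python3 -m handwheel '0 0 0 0 0 0;0 0 0 0 0 0;0 0 0 0 0 0;0 0 0 0 0 0;0 0 0 0 0 0' 1 45
python3 -m handwheel '0 0 0 0 0 0;0 0 -4 0 0 0;0 0 -8 0 0 0;0 0 -12 0 0 0;0 0 -16 0 0 0'
python3 -m handwheel '0 0 -18 0 0 0;0 0 -16 0 0 0;0 0 -12 0 0 0;0 0 -6 0 0 0;0 0 -3 0 0 0'
python3 -c "
from h import *
diff(*tgt([.566,.1935,.176],4.1))"
```

```text
time: 15.25
ee_pos: [0.604, -0.0482, 0.0798]
orientation: [[0.998, 0.07, -0.001], [0.07, -0.998, 0.0], [-0.001, -0.0, -1.0]]
wrist_force: [0.2, 0.1, -0.2]
opening: 0.699
grip_force: 0.0
time: 15.88
ee_pos: [0.6044, -0.0482, 0.081]
orientation: [[0.998, 0.069, 0.0], [0.069, -0.998, -0.0], [0.0, 0.0, -1.0]]
wrist_force: [0.8, -0.2, 0.5]
opening: 0.203
grip_force: 0.0
time: 16.5
ee_pos: [0.6042, -0.0482, 0.1217]
orientation: [[0.998, 0.069, -0.0], [0.069, -0.998, 0.0], [-0.0, -0.0, -1.0]]
wrist_force: [-0.1, 0.8, -1.0]
opening: 0.123
grip_force: 45.0
time: 17.12
ee_pos: [0.6041, -0.0483, 0.1759]
orientation: [[0.998, 0.069, -0.0], [0.069, -0.998, 0.0], [-0.0, -0.0, -1.0]]
wrist_force: [-0.2, -1.1, -1.3]
opening: 0.122
grip_force: 45.0
t 17.12 shift mm [ -21.2648 -243.8143   -0.0512] turn deg [-0.0064  0.0088 -0.1232] q [-0.1945  0.3465  1.5028  0.0001  1.2925  1.3069]
```

```bash

python3 -m handwheel '-0.3 -4 0 0 0 0;-0.7 -8 0 0 0 0;-1.2 -14 0 0 0 0;-1.7 -20 0 0 0 0;-2.1 -24 0 0 0 0'
python3 -m handwheel '-2.3 -26 0 0 0 0;-2.3 -26 0 0 0 0;-2.3 -26 0 0 0 0;-2.1 -24 0 0 0 0;-1.9 -22 0 0 0 0'
python3 -m handwheel '-1.6 -18 0 0 0 0;-1.2 -14 0 0 0 0;-0.9 -10 0 0 0 0;-0.5 -6 0 0 0 0;-0.2 -2 0 0 0 0'
python3 -m handwheel '0 0 0 0 0 0;0 0 0 0 0 0;0 0 0 0 0 0;0 0 0 0 0 0;0 0 0 0 0 0'
python3 -c "
from h import *
diff(*tgt([.566,.1935,.176],4.1))
c=np.array([.566,.1935,.115])
a=manip.read_camera('wrist');b=manip.read_camera('side');print(w2p('side',c))
np.save('w7',manip.camera_model('wrist'));print(w2p('wrist',c))
cv2.imwrite('pics/p7.png',np.hstack([cv2.resize(a[60:330,160:400],(400,450)),cv2.resize(b[60:240,180:340],(400,450),interpolation=cv2.INTER_CUBIC)])[:,:,::-1])"
```

```text
time: 17.75
ee_pos: [0.593, 0.0229, 0.1757]
orientation: [[0.998, 0.069, -0.0], [0.069, -0.998, 0.001], [-0.0, -0.001, -1.0]]
wrist_force: [0.2, 0.2, -1.4]
opening: 0.123
grip_force: 45.0
time: 18.38
ee_pos: [0.573, 0.1464, 0.1758]
orientation: [[0.998, 0.071, -0.0], [0.071, -0.998, 0.001], [-0.0, -0.001, -1.0]]
wrist_force: [0.5, 0.1, -2.0]
opening: 0.126
grip_force: 45.0
time: 19.0
ee_pos: [0.5661, 0.1937, 0.1757]
orientation: [[0.998, 0.069, -0.0], [0.069, -0.998, -0.0], [-0.0, 0.0, -1.0]]
wrist_force: [1.2, 0.4, -2.7]
opening: 0.122
grip_force: 45.0
time: 19.62
ee_pos: [0.5661, 0.1936, 0.1758]
orientation: [[0.998, 0.069, 0.0], [0.069, -0.998, 0.0], [0.0, -0.0, -1.0]]
wrist_force: [0.3, 0.4, -1.2]
opening: 0.123
grip_force: 45.0
t 19.62 shift mm [-0.1146  0.0979 -0.2147] turn deg [-0.0062 -0.0022 -0.1328] q [0.2132 0.3351 1.5206 0.0001 1.2858 1.7147]
[255.6645 138.8669]
[272.2854 236.2487]
```

View pics/p7.png

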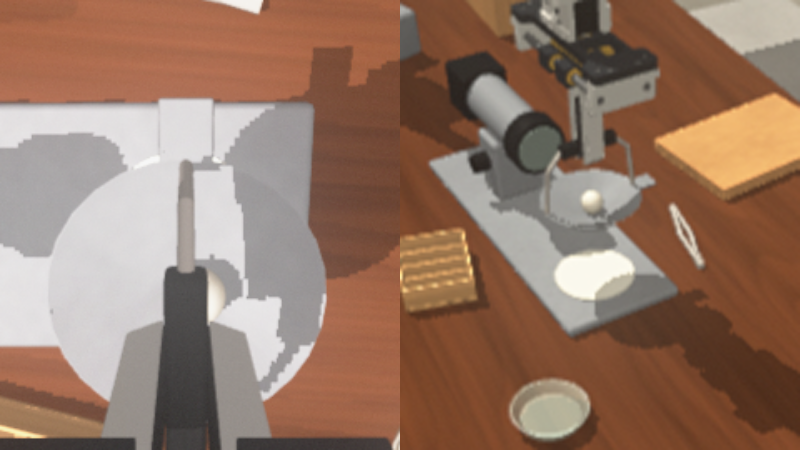

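The bead is within about 4 mm of the focus (side pixel (257,140), expected (256,139)), and the tab is still sideways. I'll hold a second longer, then turn counter-clockwise.

```bash

python3 -m handwheel '0 0 0 0 0 0;0 0 0 0 0 0;0 0 0 0 0 0;0 0 0 0 0 0;0 0 0 0 0 0'
python3 -m handwheel '0 0 0 0 0 0;0 0 0 0 0 0;0 0 0 0 0 0;0 0 0 0 0 -2;0 0 0 0 0 -4'
python3 -m handwheel '0 0 0 0 0 -6;0 0 0 0 0 -6;0 0 0 0 0 -6;0 0 0 0 0 -6;0 0 0 0 0 -6' 
python3 -m handwheel '0 0 0 0 0 -6;0 0 0 0 0 -6;0 0 0 0 0 -6;0 0 0 0 0 -6;0 0 0 0 0 -6'
python3 -m handwheel '0 0 0 0 0 -6;0 0 0 0 0 -6;0 0 0 0 0 -6;0 0 0 0 0 -4;0 0 0 0 0 -2.4'
python3 -m handwheel '0 0 0 0 0 0;0 0 0 0 0 0;0 0 0 0 0 0;0 0 0 0 0 0;0 0 0 0 0 0'
python3 -c "
from h import *
diff(*tgt([.566,.1935,.176],94.4))
a=manip.read_camera('wrist');b=manip.read_camera('side')
np.save('w8',manip.camera_model('wrist'))
cv2.imwrite('pics/p8.png',np.hstack([cv2.resize(a,(480,360)),cv2.resize(b[60:240,180:340],(320,360),interpolation=cv2.INTER_CUBIC)])[:,:,::-1])"
```

```text
time: 20.35
ee_pos: [0.5661, 0.1937, 0.1758]
orientation: [[0.998, 0.069, 0.0], [0.069, -0.998, 0.0], [0.0, -0.0, -1.0]]
wrist_force: [-0.3, 0.1, -1.8]
opening: 0.122
grip_force: 45.0
time: 20.98
ee_pos: [0.5661, 0.1937, 0.1758]
orientation: [[0.984, 0.177, 0.0], [0.177, -0.984, 0.0], [0.0, -0.0, -1.0]]
wrist_force: [0.1, 0.0, -2.4]
opening: 0.121
grip_force: 45.0
time: 21.6
ee_pos: [0.5661, 0.1937, 0.1758]
orientation: [[0.763, 0.646, 0.0], [0.646, -0.763, 0.0], [0.0, -0.0, -1.0]]
wrist_force: [-0.1, -0.1, -1.2]
opening: 0.122
grip_force: 45.0
time: 22.22
ee_pos: [0.5661, 0.1937, 0.1758]
orientation: [[0.338, 0.941, 0.0], [0.941, -0.338, 0.0], [0.0, 0.0, -1.0]]
wrist_force: [-1.1, -0.6, -1.3]
opening: 0.122
grip_force: 45.0
time: 22.85
ee_pos: [0.5661, 0.1937, 0.1758]
orientation: [[-0.079, 0.997, 0.0], [0.997, 0.079, 0.0], [0.0, 0.0, -1.0]]
wrist_force: [-0.1, 0.2, -2.3]
opening: 0.131
grip_force: 45.0
time: 23.48
ee_pos: [0.5661, 0.1937, 0.1758]
orientation: [[-0.076, 0.997, 0.0], [0.997, 0.076, 0.0], [0.0, 0.0, -1.0]]
wrist_force: [0.3, 0.2, -1.8]
opening: 0.122
grip_force: 45.0
t 23.48 shift mm [-0.1876 -0.1094 -0.2067] turn deg [ 0.0049 -0.0046 -0.0231] q [0.2134 0.3351 1.5206 0.0001 1.2857 0.137 ]
```

View pics/p8.png

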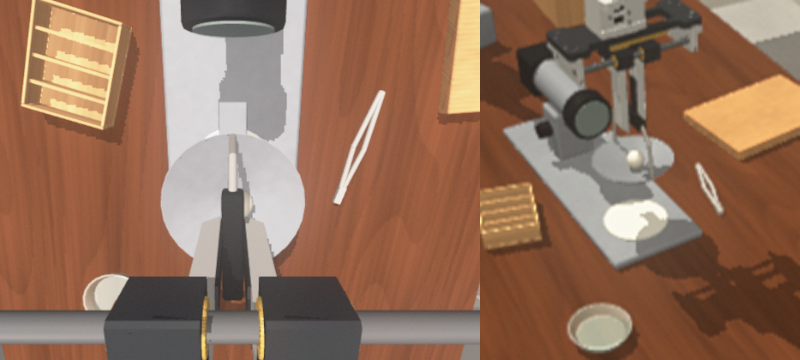

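The tab (232,115) points straight at the lens centre (233,30). The bead is in the middle, at the focus, and the arm is still. Handing in.

```bash
python3 -c "
from bench import manip
print(manip.sign_off())"
```

```text
the job is handed in; nothing more can be done
None
```

I tipped the bead into the plate, stood the scoop back upright near its old spot, held the bead at the focus, turned the tab to point at the lens, and handed the job in at about 23.5 s; no verdict came back.

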